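# Set the hob dial to the green mark and start it

## Task

Put the hob on at the green setting: press a fingertip on the knurled dial and turn it clockwise by friction until its white pointer clicks in at the green dot, then press the green start button fully down and let it come up again. Only touch and push with the fingertips: leave the red button alone and do not shift or lift the pan, the spice jar, the mug, the oven dish, the chopping board or the grater.

Things in the scene. Friction and masses are not known exactly. Their poses are not given: they have to be found in the camera images.
- hob: counter-top induction hob, fixed on the table: silver body 400 deep (x) x 340 wide (y) x 60 mm high with a black glass top and a grey control strip along its robot-side (-x) edge. Origin: centre of its underside; x points across the glass away from the controls, y to the left, z up. In this frame the dial's axis is at x -135, y +75 mm, the start button at x -135, y -55 mm, the stop button at x -135, y -125 mm
- dial (a joint): angle of the black knurled dial, rad; grows clockwise seen from above. Four click positions: 0 (white dot, off), 0.6 (yellow dot), 1.2 (green dot), 1.8 (red dot, end stop). It starts at the white or the yellow dot, or at rest between the two. A spring detent pulls it into the nearest click position: it must be driven a little past half-way and then goes in by itself. Turning takes at most about 0.05 N m
- dial_top (a point): centre of the flat top of the dial, on its upright axis. A ribbed disc 88 mm across, 16 mm tall, too wide to pinch: it turns by the friction of a fingertip pressed on its top (28 mm from the axis is good) and swept round the axis. It floats on a spring: 1 mm of sink takes 3.2 N, each further mm 1.7 N, 6 mm at most; 4 to 5 mm (8 to 10 N) grips well, a light touch slips
- pointer_tip (a point): outer end of the white pointer line on the dial's top, 42 mm from the axis; it turns with the dial
- green_dot (a point): the green dot, 11 mm wide, on the control strip 55.5 mm from the dial's axis; the pointer points at it when the dial is at 1.2 rad
- start_button (a joint): travel of the green start button, m: 0 released, 0.006 fully pressed; a spring of 5 N at full travel brings it back
- start_button_top (a point): centre of the top of the green start button, 28 mm in diameter, pressed straight down; it stands in a black housing
- stop_button (a joint): travel of the red stop button, m: 0 released, 0.006 fully pressed; to be left alone
- stop_button_top (a point): centre of the top of the red stop button, 28 mm in diameter, same make as the green one
- pan: dark frying pan standing on the hob, 230 mm across and 42 mm high with a handle to 245 mm from its centre; origin: centre of its underside, handle along its x. Leave alone
- spice_jar: small jar with a red cap standing on the hob's glass behind the buttons, 40 mm in diameter, 70 mm tall; origin: centre of its underside. Leave alone
- board: white chopping board 340 x 220 x 16 mm on the left; origin: centre of its underside. Leave alone
- grater: steel box grater on the chopping board, about 104 x 70 x 196 mm tall; origin: centre of its underside. Leave alone
- casserole: white oven dish 300 x 190 x 65 mm on the right; origin: centre of its underside. Leave alone
- mug: blue mug 80 mm in diameter, 95 mm tall, on the right near the robot; origin: centre of its underside. Leave alone

How it is judged:
By the outcome, as a careful person would: the job done as asked, in the order asked, and still so for the second after the job is handed in, with the robot touching nothing.
It also fails if it takes over 58 s, if anything falls off the work surface, if the arm or the gripper's body presses on something with over 40 N, if the wrist force passes 120 N, or if a joint passes its speed limit or range.

## Robot

A 7-joint arm with a two-finger parallel gripper is mounted at the origin on the work surface. World frame = base frame: x ahead of the robot, y to its left, z up, the work surface at z = 0. Lengths are in m, angles in rad, forces in N, time in s.
With the tool pointing down it reaches from about 0.4 to 0.85 m from the base axis. Payload 4.5 kg.
Tool frame: the origin (TCP) lies on the centre line of the jaws, within the pads' length; the fingertips stand 25 mm ahead of it and the grasp point (between the pads) lies 6 mm ahead of it (bot.tip_reach is the distance from the TCP to the fingertips, in m); z points along the fingers, x is the direction in which the jaws open and shut, and the axes are right-handed (so a half turn about z gives the same grasp; the last joint's range is limited). The gripper opens to 88 mm and grips with 3 to 60 N. Pads are 18 mm wide; open, the fingers measure 123 mm over their backs; the gripper's body (75 mm by 187 mm) begins 45 mm behind the grasp point.
Start: joints at [1.347, 0.689, -0.195, 1.565, 0.157, 0.902, -0.215], TCP at [0.159, -0.604, 0.264] pointing down, gripper open.
Joint ranges: [-3.01, 3.01], [-0.46, 2.08], [-1.47, 1.51], [0.13, 2.56], [-1, 4.14], [0.04, 2.09], [-2.66, 2.66]. Speed limits (rad/s): [2.57, 2.57, 3.14, 3.14, 3.14, 3.14, 3.14].

## Interface

Orientations are given as a unit quaternion [w, x, y, z].
In Python, from plant import bot gives the robot as it stands.
- The arm moves only by the shell command python3 -m jog 'ROWS' [FORCE]. ROWS is JSON, a list that holds one entry, the list of rows, each a list of 7 numbers: the shift along the tool's x, y, z in mm, then the turn, a rotation vector about the tool's x, y, z in degrees, then the opening in per cent of the stroke, from 0 (shut) to 100 (fully open). In form: [[[x, y, z, ax, ay, az, jaw], ...]]. A call has 1 to 12 rows; each row shifts and turns the commanded pose from where the row before left it, along the tool's axes as they then stand; what a row does not reach is not made up. A row lasts 1/10 s, in which the tool goes at most 50 mm and 8.59 degrees, less where a joint would pass 70% of its speed; a pose out of reach is approached as far as the arm can. A call is refused whole if a number of a shift passes 50 or a number of a turn 8.59, either way. A call with a gripper value outside its range is refused whole. The fingers move at their own pace and stop on an object; FORCE is the grip in N (left out, the last holds). Time passes only in rows, so rows that do not move let the fingers close. It gives the time, the measured TCP pose, the force and the opening at its end, in the units of the state.
- bot.get_state(): the state, without advancing time (a new reading comes with each control period).
- bot.snapshot(name): name is "side" or "top" or "wrist"; returns a dict with "pixels" (480x640x3 uint8, red, green, blue), "range_z" (480x640 float32, m along the optical axis (not along the pixel's ray), 0 where there is no reading), "K" (3x3 intrinsics, pixels), "R" (3x3) and "t" (3): a world point X has camera coordinates R X + t. Camera axes: x right, y down, z forward; pixel columns grow to the right and rows downward; lengths in m; the calibration is good to about 2 mm. A picture is of the moment at which its call begins.
- bot.finish_job(): hands the job in, once; it reports no verdict.
The state is a dict: "time_s": time; "joints": joint angles; "joint_vel": joint speeds; "joint_efforts": joint torques, N m; "tool_pos": TCP position; "ee_rot": TCP orientation; "force": force on the tool from outside, world axes, zero at the start; "wrist_torque": the same for the moment, N m; "grip_width": finger opening in m.
Only numpy, scipy, OpenCV 4.12 (cv2) and the standard library are available. Lean on these libraries where they do the work, as an engineer would, in place of code of your own. Each camera call takes 0.05 s, during which the arm holds its last target.

## Working session

There is one attempt and no reset: what is moved stays moved. The work goes in short steps, Python scripts to look and compute and a shell command to move; the robot and the scene stay as the last step left them, time stands still between calls to the robot, and variables do not carry over. Pictures are saved under pics/ and viewed, and the job is handed in when it is done.

```bash
ls; mkdir -p pics; python3 - <<'E'
from plant import bot
import cv2
print(bot.get_state(), bot.tip_reach)
for n in ["top","side","wrist"]:
    s=bot.snapshot(n); cv2.imwrite(f"pics/{n}0.png",s["pixels"][:,:,::-1]); print(n,s["K"],s["R"],s["t"])
E
```

```text
pics
{'time_s': 0.0, 'joints': array([ 1.34681206,  0.68995866, -0.19450217,  1.56631606,  0.15729867,
        0.90248285, -0.2151539 ]), 'joint_vel': array([ 0.00189137, -0.00139321, -0.00076628, -0.00065598, -0.00071423,
       -0.00153465,  0.00093044]), 'joint_efforts': array([-6.86243329e-04, -5.27563262e+01, -1.26645830e+00, -1.53424323e+01,
       -5.24367637e-02,  6.62291277e-03,  1.85309350e-04]), 'tool_pos': array([ 0.15914271, -0.60381256,  0.26293294]), 'ee_rot': array([-4.86664798e-04,  7.92134528e-01, -6.10345887e-01, -7.41964092e-04]), 'force': array([-0.17888583,  0.05433728,  0.05133813]), 'wrist_torque': array([ 0.03888093, -0.04671457,  0.00536102]), 'grip_width': 0.08846117307586873} 0.025
top [[617.7692904    0.         317.71656864]
 [  0.         617.7692904  231.47450368]
 [  0.           0.           1.        ]] [[-0.0155218  -0.99987738  0.0020719 ]
 [-0.97724336  0.01473195 -0.21160903]
 [ 0.21155256 -0.0053093  -0.9773522 ]] [0.02100408 0.55398773 1.59311498]
side [[580.315751     0.         316.15762197]
 [  0.         580.315751   244.69176546]
 [  0.           0.           1.        ]] [[ 8.51086986e-01 -5.25024228e-01 -7.09042948e-04]
 [-4.03594715e-01 -6.53379535e-01 -6.40473645e-01]
 [ 3.35800907e-01  5.45384950e-01 -7.67979822e-01]] [-0.45417742  0.27781534  1.36014762]
wrist [[340.87581596   0.         320.57829239]
 [  0.         340.87581596 237.38680182]
 [  0.           0.           1.        ]] [[ 0.25364963 -0.96729559 -0.0010503 ]
 [-0.92763747 -0.24355769  0.2831402 ]
 [-0.27413607 -0.07084411 -0.95907796]] [-0.62530908 -0.03739873  0.38916104]
```

View pics/top0.png

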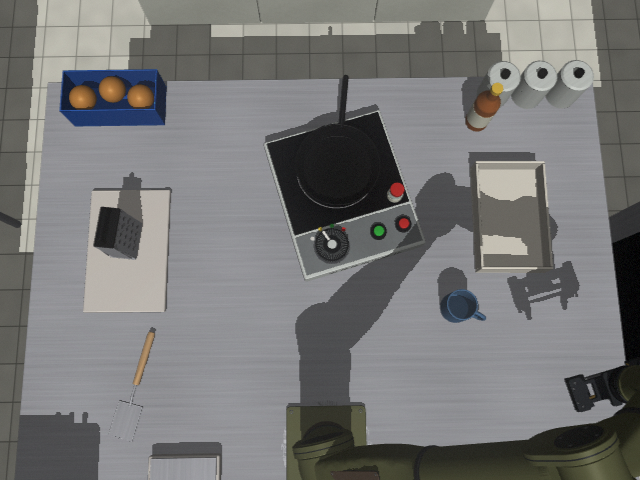

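View pics/side0.png

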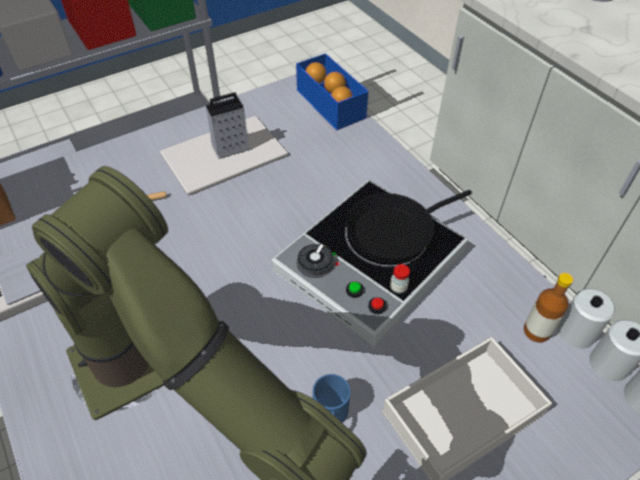

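The top view shows the dial at about (331,243), the start button at (379,231), the stop button at (404,223) and the jar at (397,191). In the side view the dial is at (316,259), the green button at (354,289) and the red at (377,304). I'll zoom in and measure.

```bash
cat > h.py <<'E'
import numpy as np, cv2
from plant import bot
def depth_pt(s,u,v,w=2):
    d=s["range_z"][int(v)-w:int(v)+w+1,int(u)-w:int(u)+w+1]; z=np.median(d[d>0])
    c=z*np.linalg.inv(s["K"])@[u,v,1]; return s["R"].T@(c-s["t"])
def tri(views):
    A=[]
    for s,(u,v) in views:
        P=s["K"]@np.c_[s["R"],s["t"]]; A+= [u*P[2]-P[0], v*P[2]-P[1]]
    X=np.linalg.svd(np.array(A))[2][-1]; return X[:3]/X[3]
def proj(s,X):
    c=s["K"]@(s["R"]@np.asarray(X)+s["t"]); return c[:2]/c[2]
def blob(s,lo,hi,roi):
    x0,y0,x1,y1=roi; im=cv2.cvtColor(s["pixels"],cv2.COLOR_RGB2HSV)[y0:y1,x0:x1]
    m=cv2.inRange(im,np.array(lo),np.array(hi)); n,l,st,c=cv2.connectedComponentsWithStats(m)
    k=1+np.argmax(st[1:,4]); return c[k]+[x0,y0],st[k,4]
E
python3 - <<'E'
from h import *
t=bot.snapshot("top"); s=bot.snapshot("side")
for nm,sn,(x,y,w,h) in [("top",t,(290,195,140,105)),("side",s,(265,220,140,105))]:
    cv2.imwrite(f"pics/{nm}z.png",cv2.resize(sn["pixels"][y:y+h,x:x+w,::-1],None,fx=5.7,fy=5.7,interpolation=cv2.INTER_CUBIC))
g=[blob(t,(50,120,60),(75,255,255),(365,215,395,245)),blob(s,(50,120,60),(75,255,255),(342,275,370,300))]
r=[blob(t,(0,150,60),(8,255,255),(392,212,416,236)),blob(s,(0,150,60),(8,255,255),(365,294,390,315))]
for q in (g,r):
    print(q,tri([(t,q[0][0]),(s,q[1][0])]),depth_pt(t,*q[0][0]),depth_pt(s,*q[1][0]))
E
```

```text
[(array([378.62222222, 230.5       ]), np.int32(90)), (array([354.22764228, 287.12195122]), np.int32(123))] [ 0.55034771 -0.1484793   0.07816987] [ 0.54998546 -0.14829946  0.07990212] [ 0.54897532 -0.15021223  0.08122324]
[(array([403.55172414, 222.75862069]), np.int32(87)), (array([377.0619469 , 303.20353982]), np.int32(113))] [ 0.57040262 -0.21541567  0.07773841] [ 0.56979146 -0.21500122  0.08069665] [ 0.56881864 -0.2170618   0.0809956 ]
```

View pics/topz.png

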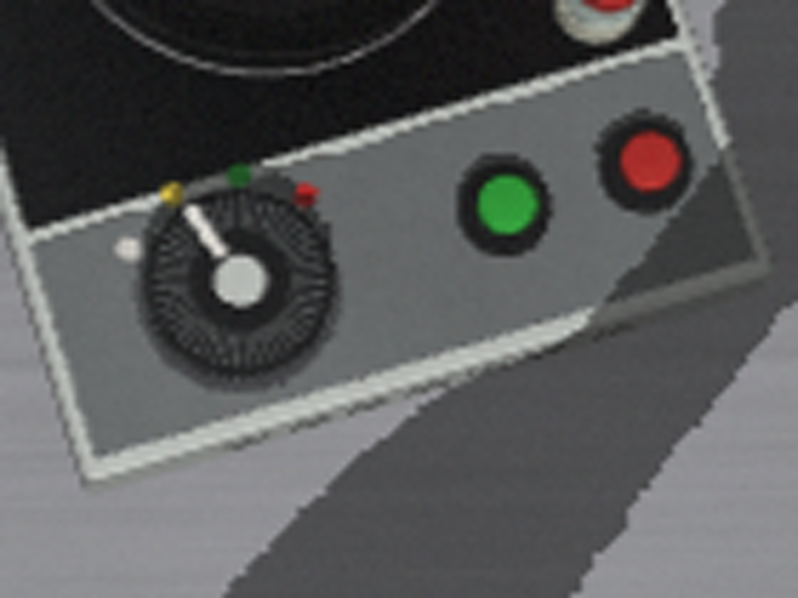

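View pics/sidez.png

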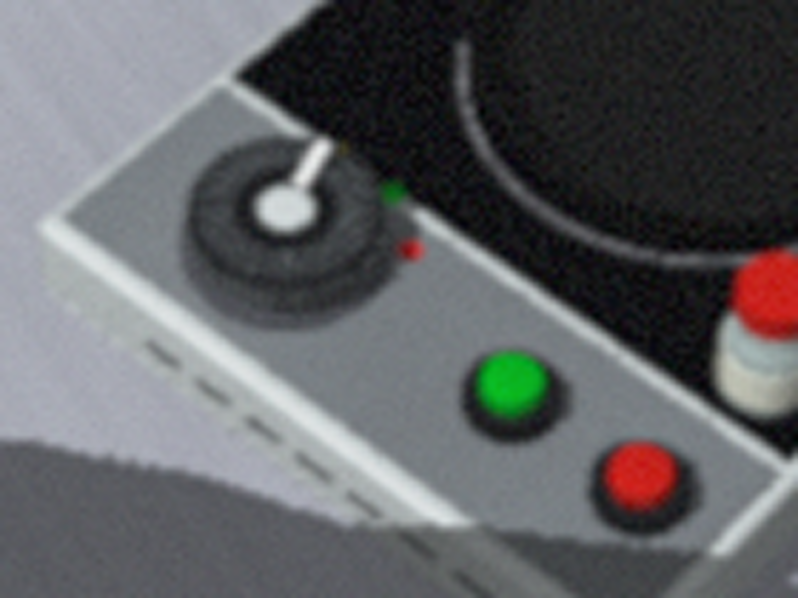

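```bash
python3 - <<'E'
from h import *
from scipy.spatial.transform import Rotation as Ro
t=bot.snapshot("top"); s=bot.snapshot("side")
T=lambda x,y:(x/5.7+290,y/5.7+195); S=lambda x,y:(x/5.7+265,y/5.7+220)
hub=tri([(t,T(240,280)),(s,S(286,207))]); print("hub",hub,depth_pt(t,*T(240,280)))
tip=tri([(t,T(190,208)),(s,S(325,142))]); print("tip",tip)
g=np.array([.5503,-.1484,.079]); r=np.array([.5703,-.2155,.079]); y=(g-r)/np.linalg.norm(g-r); x=np.array([y[1],-y[0],0])
D=g+.130*y; print("dial pred",D,"yaw",np.degrees(np.arctan2(x[1],x[0])))
for p in [T(285,300),T(195,280),T(240,330)]: print("dial surf",depth_pt(t,*p))
def onz(sn,p,z):
    d=sn["R"].T@np.linalg.inv(sn["K"])@[*p,1]; o=-sn["R"].T@sn["t"]; return o+d*(z-o[2])/d[2]
ang=lambda P,c:np.degrees(np.arctan2(P[1]-c[1],P[0]-c[0]))
zd=hub[2]; c=onz(t,T(240,280),zd)
for nm,p in dict(white=(128,249),yellow=(172,193),green=(239,175),red=(306,195)).items():
    P=onz(t,T(*p),.0605); print(nm,P,ang(P,c),np.linalg.norm((P-c)[:2]))
P=onz(t,T(190,208),zd);print("ptr",P,ang(P,c),np.linalg.norm((P-c)[:2]))
q=bot.get_state()["ee_rot"]; print(Ro.from_quat(np.roll(q,-1)).as_matrix())
E
```

```text
hub [ 0.51437671 -0.02468874  0.08890544] [ 0.5140573  -0.02449128  0.08570488]
tip [ 0.54849253 -0.00235979  0.08911452]
dial pred [ 0.51316627 -0.02381635  0.079     ] yaw 16.597350342277917
dial surf [ 0.50460951 -0.04500139  0.08457031]
dial surf [ 0.51438721 -0.00381447  0.08561627]
dial surf [ 0.49096971 -0.02405255  0.08435581]
white [0.53452457 0.02685981 0.0605    ] 67.63512513502445 0.05542816428642073
yellow [0.56103392 0.00584398 0.0605    ] 32.43014271346831 0.05639498998704243
green [ 0.56922007 -0.02577574  0.0605    ] -1.413689331119709 0.05580309469574476
red [ 0.55912545 -0.0570213   0.0605    ] -35.525640264081474 0.05614200965774249
ptr [ 0.54756094 -0.002059    0.08890544] 33.20934812632727 0.04078880962851733
[[ 2.54978379e-01 -9.66946748e-01 -1.15157360e-04]
 [-9.66946701e-01 -2.54978403e-01  3.01649704e-04]
 [-3.21041840e-04  3.44368770e-05 -9.99999948e-01]]
```

All measurements agree. The dial axis is at (0.514, -0.0245) with its top near z = 0.087, and the pointer is at the yellow dot (33°). Green is at about -1.4°, so the dial needs about 34.4° clockwise. I'll straddle the hub with the two fingertips, each about 28 mm from the axis, and turn about the axis.

```bash
python3 -m jog '[[[-23.5,-24.5,0,0,0,0,45],[-23.5,-24.5,0,0,0,0,45],[-23.5,-24.5,0,0,0,0,45],[-23.5,-24.5,0,0,0,0,45],[-23.5,-24.5,0,0,0,0,45],[-23.5,-24.5,0,0,0,0,45],[-23.5,-24.5,0,0,0,0,45],[-23.5,-24.5,0,0,0,0,45],[-23.5,-24.5,0,0,0,0,45],[-23.5,-24.5,0,0,0,0,45]]]' 10; python3 -m jog '[[[-23.5,-24.5,0,0,0,0,45],[-23.5,-24.5,0,0,0,0,45],[-23.5,-24.5,0,0,0,0,45],[-23.5,-24.5,0,0,0,0,45],[-23.5,-24.5,0,0,0,0,45],[-23.5,-24.5,0,0,0,0,45],[-23.5,-24.5,0,0,0,0,45],[-23.5,-24.5,0,0,0,0,45],[-23.5,-24.5,0,0,0,0,45],[-23.5,-24.5,0,0,0,0,45],[0,0,0,0,0,0,45],[0,0,0,0,0,0,45]]]'
python3 - <<'E'
from h import *
from scipy.spatial.transform import Rotation as Ro
st=bot.get_state(); print(st["joints"],Ro.from_quat(np.roll(st["ee_rot"],-1)).as_matrix())
for n in ("wrist","top"):
    s=bot.snapshot(n); cv2.imwrite(f"pics/{n}1.png",s["pixels"][:,:,::-1])
    if n=="wrist": print("proj dial",proj(s,[.514,-.0245,.087]),"tip",proj(s,[.548,-.0022,.087]), "g",proj(s,[.5503,-.1485,.079]))
E
```

```text
time_s: 1.35
tool_pos: [0.3371, -0.3135, 0.2639]
ee_rot: [-0.0, 0.792, -0.61, 0.0]
force: [1.0, 1.0, -0.9]
grip_width: 0.0394
time_s: 2.55
tool_pos: [0.5134, -0.0244, 0.2636]
ee_rot: [0.0, 0.793, -0.61, -0.0]
force: [-0.6, -1.2, -0.3]
grip_width: 0.0399
[ 0.0357477   0.54359461 -0.12240362  1.89923572  0.09786281  0.70470285
 -1.45506888] [[ 2.56643511e-01 -9.66506104e-01 -2.44792712e-04]
 [-9.66506130e-01 -2.56643477e-01 -1.61595036e-04]
 [ 9.33581354e-05  2.78065974e-04 -9.99999957e-01]]
proj dial [319.48123054 221.6254297 ] tip [304.52265264 178.20903221] g [460.5836365  215.85895314]
```

View pics/wrist1.png

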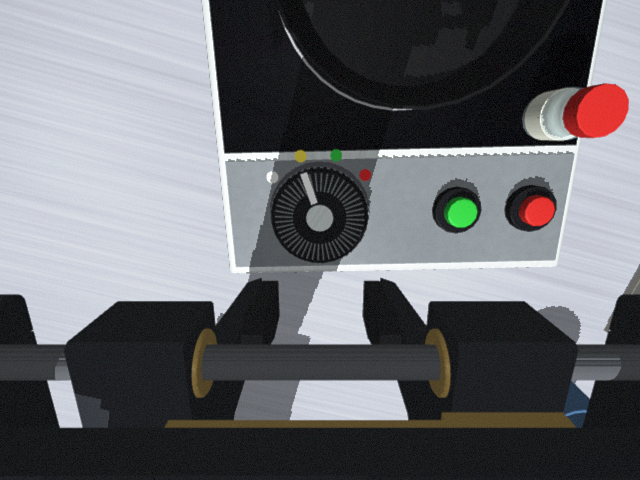

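The wrist view shows the hub at (319,217), the pointer aimed at yellow, and the green button at (461,212). These are about 4 px (3.5 mm) off the prediction, which doesn't matter here. Descending.

```bash
python3 -m jog '[[[0,-1.5,30,0,0,0,45],[0,0,30,0,0,0,45],[0,0,30,0,0,0,45],[0,0,30,0,0,0,45],[0,0,20,0,0,0,45],[0,0,0,0,0,0,45],[0,0,0,0,0,0,45]]]'
python3 - <<'E'
from h import *
for n in ("wrist","top","side"):
    s=bot.snapshot(n); 
    im=s["pixels"][:,:,::-1]
    if n=="side": im=cv2.resize(im[170:320,220:420],None,fx=4,fy=4)
    cv2.imwrite(f"pics/{n}2.png",im)
E
```

```text
time_s: 3.35
tool_pos: [0.5146, -0.0257, 0.1241]
ee_rot: [0.0, 0.792, -0.611, 0.0]
force: [0.7, 0.4, -0.4]
grip_width: 0.0392
```

View pics/wrist2.png

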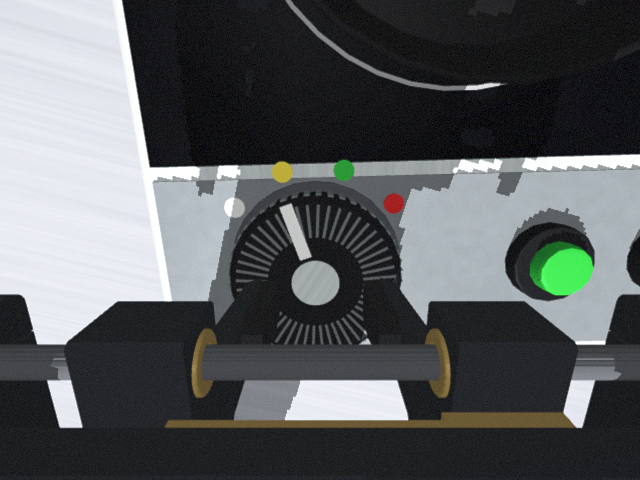

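View pics/side2.png

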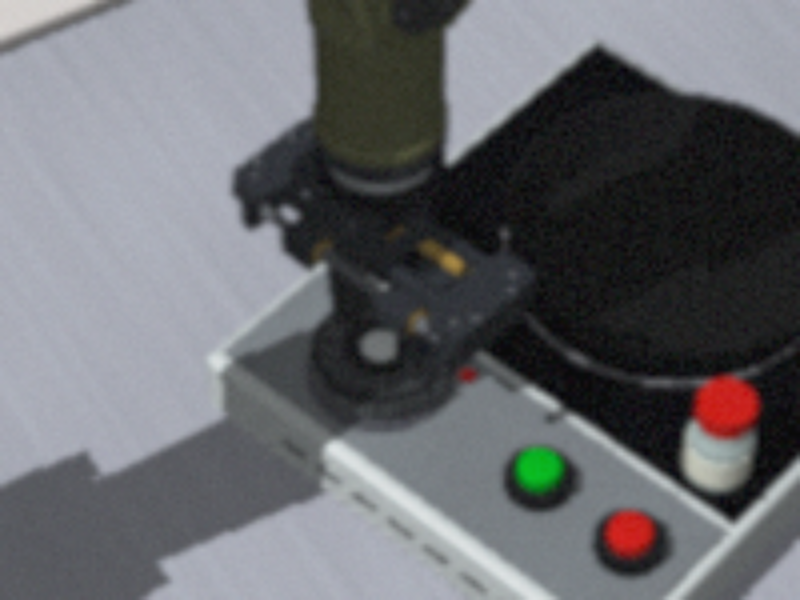

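The wrist view shows the fingertips straddling the hub (315,282), with pointer and dots visible. Now I'll make contact by small steps.

```bash
python3 -m jog '[[[0,0,3,0,0,0,45],[0,0,3,0,0,0,45],[0,0,3,0,0,0,45],[0,0,0,0,0,0,45],[0,0,0,0,0,0,45]]]';  python3 -m jog '[[[0,0,2,0,0,0,45],[0,0,0,0,0,0,45],[0,0,0,0,0,0,45]]]';  python3 -m jog '[[[0,0,2,0,0,0,45],[0,0,0,0,0,0,45],[0,0,0,0,0,0,45]]]'
```

```text
time_s: 4.0
tool_pos: [0.5147, -0.0245, 0.1146]
ee_rot: [0.0, 0.792, -0.61, -0.0]
force: [-0.0, 0.5, 0.1]
grip_width: 0.0395
time_s: 4.3
tool_pos: [0.5148, -0.0246, 0.1127]
ee_rot: [0.0, 0.792, -0.61, -0.0]
force: [0.6, 0.0, 0.2]
grip_width: 0.0397
time_s: 4.6
tool_pos: [0.5148, -0.0246, 0.1109]
ee_rot: [-0.0, 0.792, -0.61, 0.0]
force: [-0.7, -0.1, 4.9]
grip_width: 0.0395
```

```bash
python3 -m jog '[[[0,0,1.5,0,0,0,45],[0,0,1,0,0,0,45],[0,0,0,0,0,0,45],[0,0,0,0,0,0,45]]]'
```

```text
time_s: 5.0
tool_pos: [0.5149, -0.0246, 0.1086]
ee_rot: [-0.0, 0.792, -0.61, 0.0]
force: [-1.3, -0.1, 7.9]
grip_width: 0.0398
```

Sink is about 4 mm. I'll turn clockwise about 24° first and look.

```bash
python3 -m jog '[[[0,0,0.5,0,0,3,45],[0,0,0,0,0,3,45],[0,0,0,0,0,3,45],[0,0,0,0,0,3,45],[0,0,0,0,0,3,45],[0,0,0,0,0,3,45],[0,0,0,0,0,3,45],[0,0,0,0,0,3,45],[0,0,0,0,0,0,45],[0,0,0,0,0,0,45]]]'
python3 - <<'E'
from h import *
st=bot.get_state();print(st["wrist_torque"],st["force"])
s=bot.snapshot("wrist");cv2.imwrite("pics/wrist3.png",s["pixels"][:,:,::-1])
E
```

```text
time_s: 6.0
tool_pos: [0.5142, -0.0238, 0.1081]
ee_rot: [-0.0, -0.648, 0.762, 0.001]
force: [-1.8, 2.0, 8.5]
grip_width: 0.0394
[0.41348045 0.53959706 0.00440667] [-1.78052449  1.9963657   8.54606935]
```

View pics/wrist3.png

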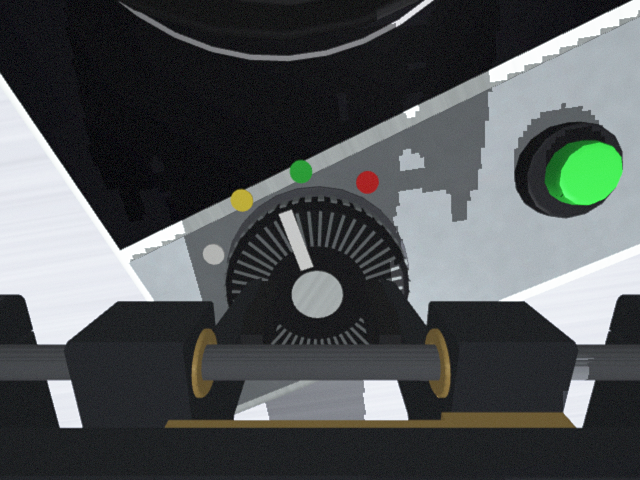

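The dial turned with the tool: pointer tip at (287,212), the same in the tool's frame as before. It is now between yellow (242,200) and green (301,171), with about 10.4° left.

```bash
python3 -m jog '[[[0,0,0,0,0,3,45],[0,0,0,0,0,3,45],[0,0,0,0,0,2.5,45],[0,0,0,0,0,2,45],[0,0,0,0,0,0,45],[0,0,0,0,0,0,45],[0,0,0,0,0,0,45]]]'
python3 - <<'E'
from h import *
s=bot.snapshot("wrist");cv2.imwrite("pics/wrist4.png",s["pixels"][:,:,::-1])
E
```

```text
time_s: 6.75
tool_pos: [0.514, -0.0234, 0.1081]
ee_rot: [-0.0, -0.576, 0.817, 0.001]
force: [-2.7, 1.7, 8.3]
grip_width: 0.0395
```

View pics/wrist4.png

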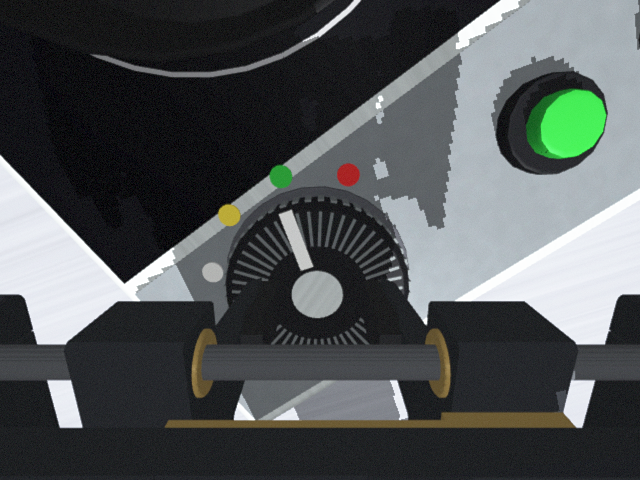

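Pointer tip (287,212) sits relative to green (281,176) as it sat relative to yellow at the start, so it is at green. Lifting straight up.

```bash
python3 -m jog '[[[0,0,-4,0,0,0,45],[0,0,-5,0,0,0,45],[0,0,-20,0,0,0,45],[0,0,-30,0,0,0,45],[0,0,-30,0,0,0,0],[0,0,0,0,0,0,0],[0,0,0,0,0,0,0]]]'
python3 - <<'E'
from h import *
from scipy.spatial.transform import Rotation as Ro
st=bot.get_state(); R=Ro.from_quat(np.roll(st["ee_rot"],-1)).as_matrix()
s=bot.snapshot("wrist");cv2.imwrite("pics/wrist5.png",s["pixels"][:,:,::-1])
print(R, "delta mm to green", 1e3*R.T@(np.array([.550,-.1490,.081+.025])-st["tool_pos"]))
E
```

```text
time_s: 7.5
tool_pos: [0.515, -0.0247, 0.197]
ee_rot: [0.0, -0.575, 0.818, -0.0]
force: [-0.9, 0.9, -0.0]
grip_width: 0.0176
[[-3.37745397e-01 -9.41236666e-01  1.25900765e-03]
 [-9.41237479e-01  3.37745417e-01 -2.02832580e-04]
 [-2.34310601e-04 -1.25353095e-03 -9.99999187e-01]] delta mm to green [105.19391324 -74.76785597  91.0404514 ]
```

View pics/wrist5.png

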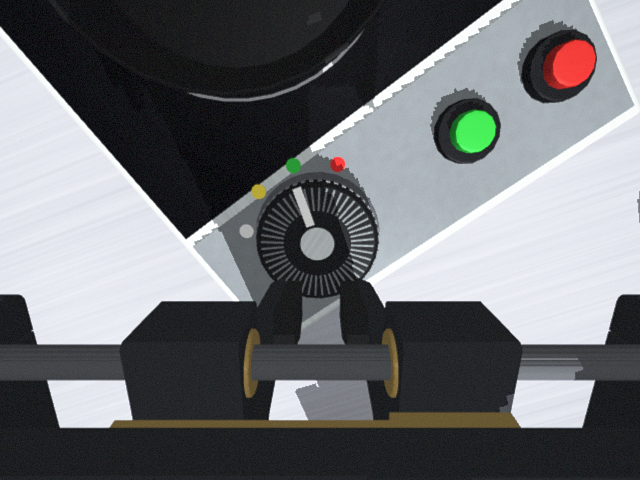

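The dial stayed at green: hub (317,243), tip (297,188), green dot (293,166). Next is the button, so I'll check camera clearance over the jar and the button position in the wrist view.

```bash
python3 - <<'E'
from h import *
st=bot.get_state()
w=bot.snapshot("wrist");t=bot.snapshot("top");s=bot.snapshot("side")
print("cam-TCP",-w["R"].T@w["t"]-st["tool_pos"])
b=[(w,blob(w,(45,120,60),(80,255,255),(430,95,505,165))[0]),(t,blob(t,(50,120,60),(75,255,255),(365,215,395,245))[0]),(s,blob(s,(50,120,60),(75,255,255),(342,275,370,300))[0])]
print([x[1] for x in b]); print(tri(b),tri(b[:2]),tri(b[::2]),depth_pt(w,*b[0][1]))
j=blob(t,(0,150,60),(8,255,255),(385,178,406,200))[0]; print("jarcap",j,depth_pt(t,*j))
# housing height from wrist depth
for p in [(440,135),(468,158),(437,120)]: print(depth_pt(w,*p,1))
E
```

```text
cam-TCP [ 0.06958372 -0.02557754  0.12013052]
[array([473.00183711, 129.69932639]), array([379.44594595, 230.47297297]), array([354.232, 287.128])]
[ 0.55080596 -0.14942491  0.07797446] [ 0.55253159 -0.15170673  0.06819004] [ 0.55186393 -0.14764483  0.0761307 ] [ 0.55408266 -0.14637473  0.08102427]
jarcap [396.77358491 189.11320755] [ 0.64907397 -0.19445084  0.1275844 ]
[ 0.55707434 -0.12834403  0.07081805]
[ 0.53543508 -0.1428279   0.07144512]
[ 0.56677704 -0.13135245  0.0629191 ]
```

```bash
python3 -m jog '[[[26,-19,0,0,0,0,0],[26,-19,0,0,0,0,0],[26,-19,0,0,0,0,0],[26,-18.5,0,0,0,0,0],[0,0,25,0,0,0,0],[0,0,25,0,0,0,0],[0,0,25,0,0,0,0],[0,0,0,0,0,0,0],[0,0,0,0,0,0,0]]]'
python3 - <<'E'
from h import *
print(bot.get_state()["tool_pos"])
for n in ("wrist","side"):
    s=bot.snapshot(n); im=s["pixels"][:,:,::-1]
    if n=="side": im=cv2.resize(im[200:350,260:460],None,fx=4,fy=4)
    cv2.imwrite(f"pics/{n}6.png",im)
E
```

```text
time_s: 8.6
tool_pos: [0.5503, -0.1479, 0.1212]
ee_rot: [-0.001, -0.576, 0.818, 0.001]
force: [-0.1, 0.2, 0.4]
grip_width: 0.0006
[ 0.55030522 -0.14791491  0.12115974]
```

View pics/wrist6.png

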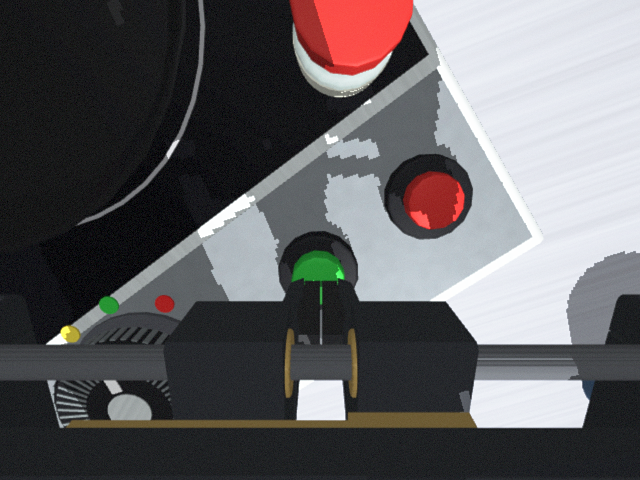

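View pics/side6.png

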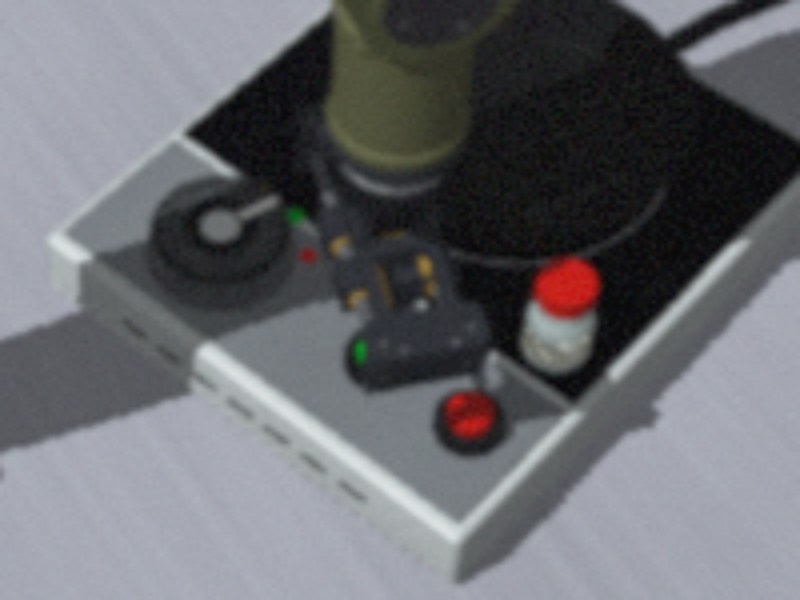

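The closed tips stand over the green button (318,265), narrower than the cap, and the red button (433,200) and jar are clear. Pressing.

```bash
python3 -m jog '[[[0,0,5,0,0,0,0],[0,0,5,0,0,0,0],[0,0,3,0,0,0,0],[0,0,2,0,0,0,0],[0,0,0,0,0,0,0],[0,0,0,0,0,0,0]]]'; python3 -m jog '[[[0,0,2,0,0,0,0],[0,0,2,0,0,0,0],[0,0,0,0,0,0,0],[0,0,0,0,0,0,0]]]'; python3 -m jog '[[[0,0,1,0,0,0,0],[0,0,1,0,0,0,0],[0,0,0,0,0,0,0],[0,0,0,0,0,0,0]]]'
```

```text
time_s: 9.3
tool_pos: [0.5507, -0.1479, 0.1068]
ee_rot: [-0.0, -0.576, 0.818, 0.0]
force: [-0.8, 0.2, 2.2]
grip_width: 0.0004
time_s: 9.7
tool_pos: [0.5507, -0.1479, 0.1028]
ee_rot: [-0.0, -0.576, 0.818, 0.0]
force: [-1.0, 0.3, 3.9]
grip_width: 0.0007
time_s: 10.1
tool_pos: [0.5507, -0.1479, 0.1014]
ee_rot: [0.0, -0.575, 0.818, -0.0]
force: [-2.9, 0.2, 10.2]
grip_width: 0.0003
```

Hard stop reached: force passes the spring's 5 N and the tip lags the command. A touch more, then release and rise.

```bash
python3 -m jog '[[[0,0,0.7,0,0,0,0],[0,0,0,0,0,0,0],[0,0,0,0,0,0,0]]]'; python3 -m jog '[[[0,0,-5,0,0,0,0],[0,0,-8,0,0,0,0],[0,0,-20,0,0,0,0],[0,0,-30,0,0,0,0],[0,0,-30,0,0,0,0],[0,-0,-30,0,0,0,0],[0,30,0,0,0,0,0],[0,40,0,0,0,0,0],[0,40,0,0,0,0,0],[0,0,0,0,0,0,0],[0,0,0,0,0,0,0]]]'
python3 - <<'E'
from h import *
print(bot.get_state()["force"])
t=bot.snapshot("top");s=bot.snapshot("side");w=bot.snapshot("wrist")
cv2.imwrite("pics/wrist7.png",w["pixels"][:,:,::-1]); cv2.imwrite("pics/top7.png",t["pixels"][:,:,::-1])
cv2.imwrite("pics/side7.png",cv2.resize(s["pixels"][200:350,250:450,::-1],None,fx=4,fy=4))
q=blob(w,(45,120,60),(80,255,255),(0,0,640,300)); print(q,depth_pt(w,*q[0]))
E
```

```text
time_s: 10.4
tool_pos: [0.5507, -0.1479, 0.1013]
ee_rot: [0.0, -0.575, 0.818, -0.0]
force: [-3.1, 1.2, 15.5]
grip_width: 0.0003
time_s: 11.5
tool_pos: [0.4472, -0.1108, 0.2233]
ee_rot: [0.0, -0.576, 0.818, -0.0]
force: [0.5, -0.5, 0.2]
grip_width: 0.0003
[ 0.50731814 -0.51987412  0.20018951]
(array([319.15153846,  84.09923077]), np.int32(1300)) [ 0.55291213 -0.14831486  0.0813225 ]
```

View pics/wrist7.png

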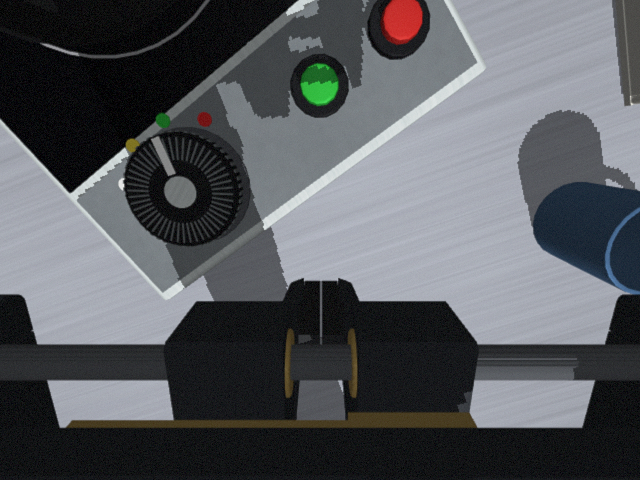

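View pics/side7.png

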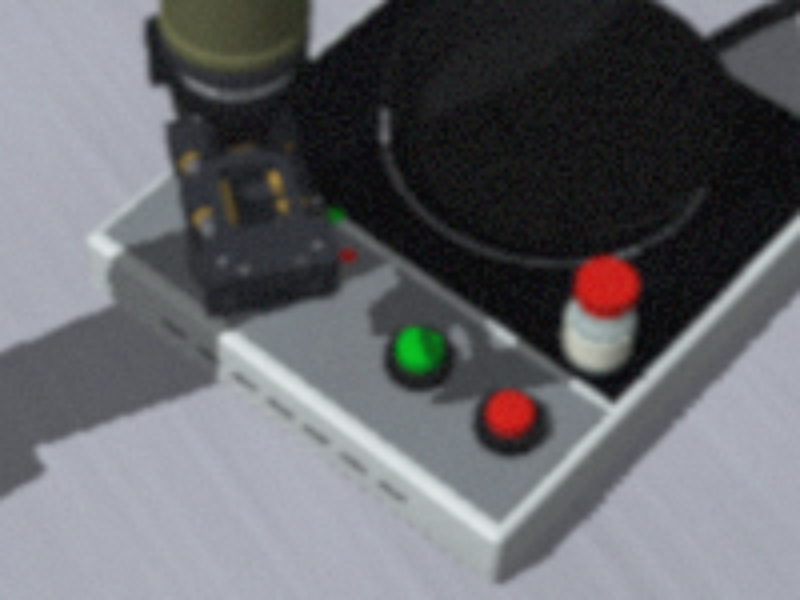

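View pics/top7.png

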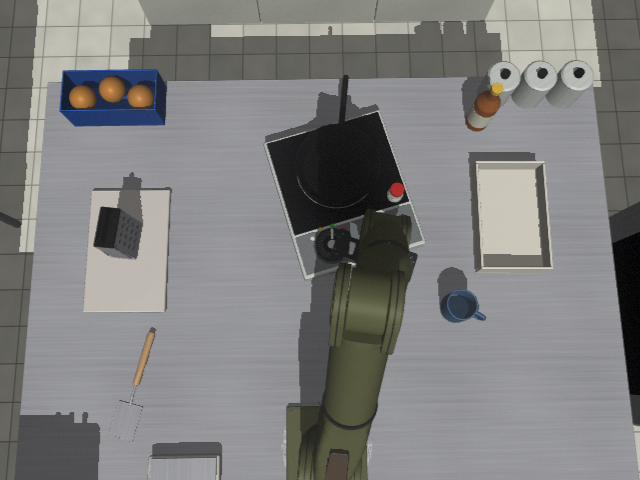

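The wrist view shows the button back up, with its top at z = 0.081. The pointer tip (155,139) seems slightly left of the green dot (163,120), possibly parallax, so I'll check numerically.

```bash
python3 - <<'E'
from h import *
w=bot.snapshot("wrist")
def onz(sn,p,z):
    d=sn["R"].T@np.linalg.inv(sn["K"])@[*p,1]; o=-sn["R"].T@sn["t"]; return o+d*(z-o[2])/d[2]
a=lambda P,c:np.degrees(np.arctan2(P[1]-c[1],P[0]-c[0]))
c=onz(w,(180,191),.088); p=onz(w,(155,139),.088)
print(c,"ptr",a(p,c),np.linalg.norm(p-c))
for n,q in dict(y=(132,146),g=(163,120),r=(205,119)).items():
    P=onz(w,q,.0605); print(n,a(P,c),np.linalg.norm((P-c)[:2]))
x,y,ww,h=110,100,150,110
cv2.imwrite("pics/w8.png",cv2.resize(w["pixels"][y:y+h,x:x+ww,::-1],None,fx=5,fy=5,interpolation=cv2.INTER_CUBIC))
t=bot.snapshot("top"); cv2.imwrite("pics/t8.png",cv2.resize(t["pixels"][210:285,290:390,::-1],None,fx=7,fy=7,interpolation=cv2.INTER_CUBIC))
E
```

```text
[ 0.51791055 -0.02459646  0.088     ] ptr 0.18710094878841363 0.0399287157790156
y 35.128723742600016 0.05578513105342754
g -0.4047767522267874 0.05489719462184755
r -35.58211534210513 0.05456962340702254
```

View pics/t8.png

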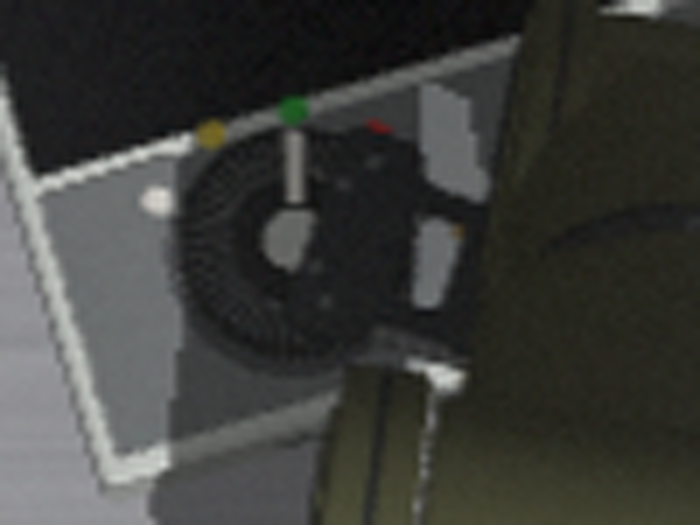

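View pics/w8.png

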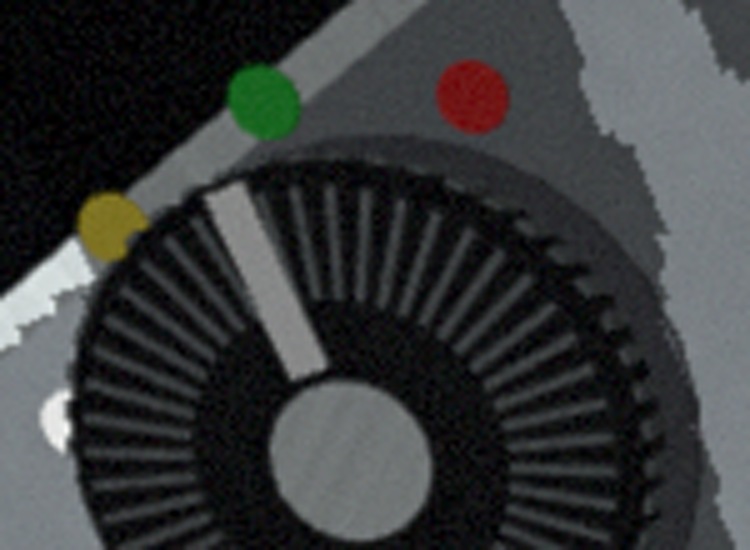

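The pointer is at 0.2° against the green dot's -0.4°, so the offset was only parallax. In the top view it points straight at the green dot, and the arm is clear of everything. Handing in.

```bash
python3 -c "
from plant import bot
print(bot.get_state()['time_s'],bot.finish_job())"
```

```text
the job is handed in; nothing more can be done
11.75 None
```

The hob is set to green and the start button has been pressed and released. I handed the job in at 11.75 s.

- **Dial:** it started at the yellow dot. I pressed both fingertips on its top, one each side of the hub, with about 8 N and roughly 4 mm of sink. I then turned it 34.5° clockwise with no visible slip and lifted straight off. This used two fingertips, not the single fingertip your wording describes.
- **Start button:** I pressed it with the closed fingertips to its hard stop. The wrist force reached 15.5 N against the 5 N spring. I then let it come up and backed the arm away.
- **Last checks:** the pointer measures 0.2° and the green dot -0.4°, which agree within measurement error. The top view also shows the pointer straight at green. The start button's top is back at z = 0.081 m, its starting height. The arm never came near the red button, and in the last pictures the pan, jar, mug, dish, board and grater look to be where they were.
- **Disagreement:** the wrist camera's positions differed from the other two views by about 3 to 4 mm, more than the stated 2 mm. Neither the dial nor the button needed better accuracy than that. A raw pixel reading of the pointer also looked off at the end, but that was parallax.

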